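# Let the carved board down onto its bearers with the lift's release valve

## Robot

A 6-joint arm with a two-finger parallel gripper is mounted at the origin on the work surface. World frame = base frame: x ahead of the robot, y to its left, z up, the work surface at z = 0. Lengths are in m, angles in rad, forces in N, time in s.
With the tool pointing down it reaches from about 0.35 to 0.975 m from the base axis. Payload 17.4 kg.
Tool frame: the origin (TCP) lies at the very end of the fingers, on their centre line; the grasp point (between the pads) lies 19 mm behind it (bot.pinch_z is the distance from the TCP to the grasp point, in m); z points along the fingers, y is the line along which they close (so a half turn about z gives the same grasp; the last joint's range is limited). The gripper opens to 85 mm and grips with 20 to 120 N. Pads are 22 mm wide; open, the fingers measure 114 mm over their backs; the gripper's body (76 mm by 85 mm) begins 54 mm behind the grasp point. The pads swing forward as they close: fully open they stand 13 mm farther back than shut.
Start: joints at [-1.316, 0.116, 1.442, -0, 1.584, -0.038], TCP at [0.195, -0.646, 0.192] pointing down, gripper open.
Joint ranges: [-2.83, 2.83], [-0.83, 2.19], [0.07, 2.5], [-1.14, 4.28], [0.01, 3], [-2.97, 2.97]. Speed limits (rad/s): [1.89, 1.89, 2.22, 3.14, 3.14, 3.14].

## Interface

Orientations are given as a 3x3 rotation matrix whose columns are the frame's x, y, z axes.
In Python, from station import bot gives the robot as it stands.
- The arm moves only by the shell command python3 -m crank 'ROWS' [FORCE]. ROWS is JSON, a list of rows, each a list of 7 numbers: the turn, a rotation vector about the world's x, y, z in units of 30 degrees (1.0 is 30 degrees), then the shift along the world's x, y, z in units of 150 mm (1.0 is 150 mm), then the opening, from -1 (shut) to 1 (fully open). In form: [[ax, ay, az, dx, dy, dz, grip], ...]. A call has 1 to 8 rows; each row shifts and turns the commanded pose from where the row before left it; what a row does not reach is not made up. A row lasts 1/8 s, in which the tool goes at most 62.5 mm and 10.7 degrees, less where a joint would pass 70% of its speed; a pose out of reach is approached as far as the arm can. A call with a number of a shift or a turn outside -1 to 1 is refused whole. A call with a gripper value outside its range is refused whole. The fingers move at their own pace and stop on an object; FORCE is the grip in N (left out, the last holds). Time passes only in rows, so rows that do not move let the fingers close. It gives the time, the measured TCP pose, the force, the opening and the grip force at its end, in the units of the state.
- bot.observe(): the state, without advancing time (a new reading comes with each control period).
- bot.snapshot(name): name is "side" or "top" or "wrist"; returns a dict with "img" (420x560x3 uint8, red, green, blue), "K" (3x3 intrinsics, pixels), "view" (4x4, takes a point from world to camera coordinates); the wrist camera has in their place "mount" (4x4, takes a point from camera to tool coordinates, whose origin is the TCP and whose axes are the flange's). Camera axes: x right, y up, looking along -z (the intrinsics and any distortion apply to the point x, -y, -z); pixel columns grow to the right and rows downward; lengths in m; the calibration is good to about 2 mm. A picture is of the moment at which its call begins: read the wrist's pose just before it. There is no depth.
- bot.job_done(): hands the job in; it is judged then, once.
Trained networks look in the newest picture that a camera, given by its name, has taken for a name from the list of things; names that differ only in an ending like _2 or _b are one class to them, and where a whole thing is asked for, a point or a joint stands for the part that bears it (a point fixed in the world has none). Each returns a list of dicts, best first, with "confidence" (0 to 1); they miss things now and then, are a little off and sometimes report something else, mostly with a low value. They report only what shows in the picture. A call takes as long as a camera call.
- bot.cut_out(camera, thing): "region" (420x560 bool, what is visible of it) and "location" ([row, column] in pixels, amid what is visible of it).
- bot.pinpoint(camera, thing): "location" ([row, column] in pixels: a listed point, or the origin of a listed thing).
The state is a dict: "time_s": time; "joint_pos": joint angles; "qd": joint speeds; "effort": joint torques, N m; "eef_pos": TCP position; "tool_rot": TCP orientation; "force": force on the tool from outside, world axes, zero at the start; "torque": the same for the moment, N m; "width": finger opening in m; "grasp_force": force on a finger pad.
Only numpy, scipy, OpenCV 4.12 (cv2) and the standard library are available. Lean on these libraries where they do the work, as an engineer would, in place of code of your own. Each camera call takes 0.05 s, during which the arm holds its last target. There are 200 camera calls.

## Task

The carved board is held up by the small hydraulic lift. Slide the loose wooden bearer under it, square and gently up against the yellow stop, then crack the release valve open (counter-clockwise, by its orange peg) just enough for the ram to sink slowly, never faster than 3 cm a second, until the board lies on both bearers and the ram's plate has dropped clear below it. Then shut the valve again, snug but not forced, let go, and do not touch the freshly oiled board or disturb the other tools.

Things in the scene. Friction and masses are not known exactly. Their poses are not given: they have to be found in the camera images.
- lift: Fixed lift: dark steel base plate (190 x 130 x 8), low red cylinder in it (72 across, top 58 up). Origin on the table under the cylinder axis; x runs along the board to the fixed far bearer (pale block 46 x 130, top 85 up, centred at x 100), y is the way the loose bearer slides in, z up. A red valve block (44 x 44 x 60 high) stands at x 20, y 130.
- ram (a joint): How far the ram and its plate (80 across) have sunk, m: 0 to 0.002 raised (plate top 115 above the table at 0), 0.030 when the board meets both bearers, 0.045 fully down; over 0.035 the plate is clear. Ram and board weights vary. Once the board rests on the bearers the ram loses its weight and slows or stops: the valve then needs opening further for the plate to drop on.
- valve (a joint): Angle of the release valve's stem, rad: 0 shut hard on its seat, positive counter-clockwise from above (opening), to 1.2. Starts at 0 to 0.05. Stays where left. The ram starts to sink somewhere between 0.15 and 0.5 (up to 0.65 once the board's weight is off); each 0.1 more adds about 15 to 25 mm/s; closing slows and holds it.
- valve_peg (a point): Orange upright peg at the end of the valve's flat steel lever, 16 across, standing from 77 to 127 above the table; this point is on its axis, 108 up. It moves on a circle of radius 70 about the valve axis; at valve and lever 0 it lies straight out from that axis along the lift's +y (its angle is valve + lever). Turning it takes about 1 to 8 N.
- lever (a joint): Flex of the valve's spring-steel lever against the stem, rad: positive when the peg is pushed counter-clockwise, negative when pushed clockwise; 12 N m/rad, so 0.05 is about 9 N at the peg. Turning the valve bends it up to about 0.045; once the stem is on its seat, pushing on bends it further, and beyond -0.12 (20 N) the valve is being forced.
- valve_axis (a point): Point on the valve's vertical axis, at the height of the peg point (108 above the table); fixed to the lift at x 20, y 130.
- board: The carved oiled board lying on the ram's plate; origin in the middle of its underside.
- board_center (a point): Centre of the carved board, 280 (along the lift's x) x 130 x 18, about 0.3 to 0.6 kg; its underside starts about 115 above the table and ends at 85. Its edge is 65 from the lift's axis on either side in y.
- bearer: The loose bearer: a pale wooden block 46 wide (its x) x 220 long (its y) x 85 high, about 0.3 to 0.6 kg, lying on the table partly drawn out from under the board. Origin in the middle of its underside; y points to the end that goes in first.
- bearer_grip (a point): Where to hold the loose bearer: on its middle line, 30 from its outer end, 65 above the table (20 below its top).
- bearer_end (a point): Middle of the bearer's inner end face, 110 from its middle, 42.5 above the table.
- bearer_goal (a point): Where the middle of that end face belongs: middle of the stop's face, at x -100, y 65 of the lift, 42.5 above the table. Axes as the lift's.
- stop: The fixed yellow stop plate, 60 wide, 10 thick, 50 high, at the end of the bearer's way: its face towards the bearer is at y 65 of the lift, its middle at x -100.
- wax_tin: small round brass wax tin, 60 across and 30 high (mm); a bystander, to be left alone. Origin in the middle of its underside.
- gouge: carving gouge with a dark wooden handle, 170 long, lying (mm); a bystander, to be left alone. Origin in the middle of its underside.
- mallet: turned wooden carver's mallet standing on its head, 250 high, 96 across (mm); a bystander, to be left alone. Origin in the middle of its underside.
- chisel: chisel with a pale wooden handle, 200 long, lying (mm); a bystander, to be left alone. Origin in the middle of its underside.
- rosette: small dark carved rosette, 56 across and 12 high (mm); a bystander, to be left alone. Origin in the middle of its underside.
- brush_pot: white pot of brushes, 90 across, pot 110 high (mm); a bystander, to be left alone. Origin in the middle of its underside.
- stone: grey sharpening stone, 180 x 60 x 30 (mm); a bystander, to be left alone. Origin in the middle of its underside.

How it is judged:
By the outcome, as a careful person would: the job done as asked, in the order asked, and still so for the second after the job is handed in, with the robot touching nothing.
It also fails if it takes over 72 s, if anything falls off the work surface, if the arm or the gripper's body presses on something with over 40 N, if the wrist force passes 120 N, or if a joint passes its speed limit or range.

## Working session

There is one attempt and no reset: what is moved stays moved. The work goes in short steps, Python scripts to look and compute and a shell command to move; the robot and the scene stay as the last step left them, time stands still between calls to the robot, and variables do not carry over. Pictures are saved under pics/ and viewed, at most 10 in all, crops included, and the job is handed in when it is done.

```bash
ls; mkdir -p pics; cat > h.py <<'E'
import numpy as np,cv2
from station import bot
def ray(s,px,st=None):
    K=np.array(s["K"]);r,c=px
    d=np.linalg.inv(K)@np.array([c,r,1.]);d=np.array([d[0],-d[1],-d[2]])
    if "view" in s:
        M=np.linalg.inv(np.array(s["view"]))
    else:
        T=np.eye(4);T[:3,:3]=st["tool_rot"];T[:3,3]=st["eef_pos"];M=T@np.array(s["mount"])
    return M[:3,3],M[:3,:3]@d
def at(s,px,z,st=None):
    o,d=ray(s,px,st);return o+d*(z-o[2])/d[2]
E
python3 - <<'E'
from h import *
S={}
for n in("top","side"):
    s=bot.snapshot(n);S[n]=s;cv2.imwrite(f"pics/{n}0.png",s["img"][:,:,::-1]);print(n,[k for k in s])
pts=dict(valve_peg=.108,valve_axis=.108,board_center=.124,bearer_grip=.065,bearer_end=.0425,bearer_goal=.0425,lift=0,bearer=0,stop=0,wax_tin=0,gouge=0,mallet=0,chisel=0,rosette=0,brush_pot=0,stone=0)
for p,z in pts.items():
    for n in S:
        r=bot.pinpoint(n,p)
        for q in r[:1]: print(p,n,round(q["confidence"],2),np.round(q["location"],1),np.round(at(S[n],q["location"],z),4))
o=bot.observe();print(o)
E
```

```text
pics
top ['img', 'K', 'view']
side ['img', 'K', 'view']
valve_peg top 0.69 [202.2 201.6] [0.5769 0.1854 0.108 ]
valve_peg side 0.71 [160.  287.8] [0.5857 0.1945 0.108 ]
valve_axis top 0.75 [194.8 237.1] [0.5938 0.1053 0.108 ]
valve_axis side 0.68 [179.3 292.4] [0.595  0.1018 0.108 ]
board_center top 0.65 [190.5 292.5] [ 0.6021 -0.0196  0.124 ]
bearer_grip top 0.96 [223. 394.] [ 0.5316 -0.2599  0.065 ]
bearer_grip side 0.72 [300.5 271.6] [ 0.5404 -0.2685  0.065 ]
bearer_end top 0.22 [242.5 226.6] [0.4856 0.1351 0.0425]
bearer_end side 0.76 [243.6 262.4] [ 0.5185 -0.0708  0.0425]
bearer_goal top 0.77 [241.8 268.9] [0.4873 0.0343 0.0425]
bearer_goal side 0.39 [205.1 298.1] [0.61   0.0777 0.0425]
lift top 0.72 [273.4 439.3] [ 0.4093 -0.3861  0.    ]
bearer top 0.59 [226.3 358. ] [ 0.5256 -0.1857  0.    ]
bearer side 0.97 [293.2 264.4] [ 0.5235 -0.1894  0.    ]
stop top 0.67 [186.2 293.5] [ 0.6251 -0.0259  0.    ]
wax_tin top 0.64 [154.2 339.4] [ 0.7054 -0.1405  0.    ]
wax_tin side 0.93 [277.7 345.5] [ 0.711  -0.1449  0.    ]
gouge top 0.68 [169.  373.9] [ 0.6685 -0.2264  0.    ]
gouge s
[... 584 characters left out ...]
961673e-05,
        1.58397286e+00, -3.77879130e-02]), 'qd': array([-0.00056425,  0.00066581, -0.00048319,  0.00013854,  0.0033653 ,
        0.00105496]), 'effort': array([ 1.84613095e-04, -7.31727934e+01, -6.32639837e+01, -7.50316417e-05,
        5.27473221e-04,  2.05394673e-05]), 'eef_pos': array([ 0.19483118, -0.64628951,  0.19171803]), 'tool_rot': array([[ 9.57435708e-01,  2.88646608e-01, -1.78378427e-05],
       [ 2.88646606e-01, -9.57435708e-01, -4.88868474e-05],
       [-3.11896102e-05,  4.16571806e-05, -9.99999999e-01]]), 'force': array([-0.30886376, -0.51714028,  0.05797068]), 'torque': array([-0.03755205, -0.03991604, -0.01544453]), 'grasp_force': 0.0, 'width': 0.08549496239698397}
```

View pics/top0.png

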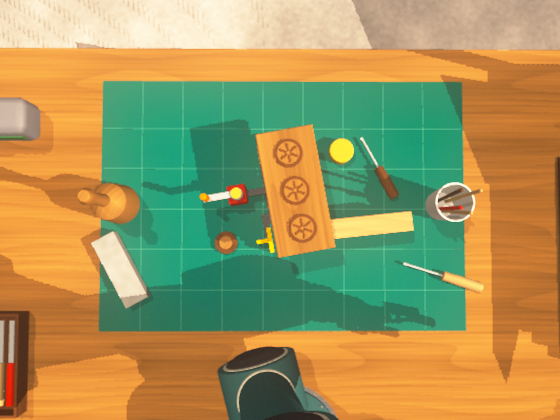

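View pics/side0.png

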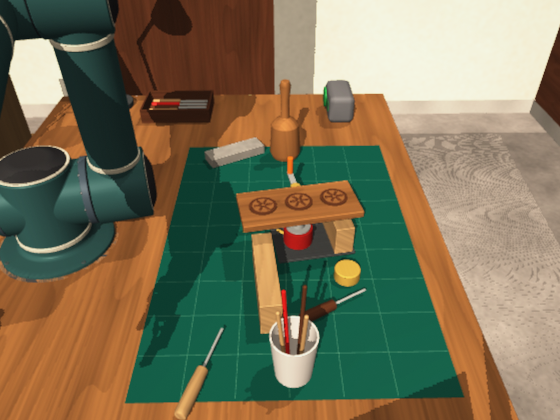

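The top view shows the board at (294,190), the bearer sticking out to the right to (413,222), the valve block at (237,195), the peg at (204,197), and the brush pot near the bearer's outer end. The side view agrees with this. Next I'll fit the outlines accurately.

```bash
cat > fit.py <<'E'
from h import *
from scipy.optimize import least_squares
def rect(n,s,thing,z):
    m=bot.cut_out(n,thing)
    if not m: return None
    g=m[0]["region"].astype(np.uint8)
    c=max(cv2.findContours(g,0,1)[0],key=cv2.contourArea)[:,0,:]
    P=np.array([at(s,(p[1],p[0]),z)[:2] for p in c],np.float32)
    return m[0]["confidence"],P,cv2.minAreaRect(P)
E
python3 - <<'E'
from fit import *
s=bot.snapshot("top")
for t,z in(("board_center",.133),("board",.133),("bearer",.085)):
    r=rect("top",s,t,z)
    if r: print(t,r[0],np.round(cv2.boxPoints(r[2]),4).tolist(),r[2])
q=bot.cut_out("top","stop"); print([(x["confidence"],x["location"],np.round(at(s,x["location"],.05),4)) for x in q[:2]])
for z,t in((.127,"valve_peg"),(.127,"valve_axis")):
  for x in bot.cut_out("top",t)[:2]: print(t,x["confidence"],x["location"],np.round(at(s,x["location"],z),4), x["region"].sum())
# color orange peg
hsv=cv2.cvtColor(s["img"],cv2.COLOR_RGB2HSV);print(hsv[190:206,196:212].tolist()[4:12:2])
big=cv2.resize(s["img"][160:270,190:430],None,fx=3.3,fy=3.3,interpolation=cv2.INTER_CUBIC);cv2.imwrite("pics/crop1.png",big[:,:,::-1])
# triangulate using both
s2=bot.snapshot("side")
for t in("valve_peg","valve_axis","bearer_grip"):
    L=[]
    for n,ss in(("top",s),("side",s2)):
        L.append(ray(ss,bot.pinpoint(n,t)[0]["location"]))
    A=[];b=[]
    for o,d in L:
        d=d/np.linalg.norm(d);P=np.eye(3)-np.outer(d,d);A.append(P);b.append(P@o)
    print(t,np.linalg.lstsq(np.vstack(A),np.hstack(b),rcond=None)[0])
E
```

```text
board_center 0.75 [[0.45159998536109924, 0.0142000000923872], [0.47530001401901245, -0.11550000309944153], [0.751800000667572, -0.0649000033736229], [0.7279999852180481, 0.06480000168085098]] ((0.6016725897789001, -0.025355897843837738), (0.28102046251296997, 0.1318538337945938), 10.37794017791748)
board 0.79 [[0.451200008392334, 0.012500000186264515], [0.47530001401901245, -0.11640000343322754], [0.7506999969482422, -0.06480000168085098], [0.7264999747276306, 0.06400000303983688]] ((0.6009268164634705, -0.026191413402557373), (0.2801058292388916, 0.13110250234603882), 10.609042167663574)
bearer 0.66 [[0.4936000108718872, -0.1136000007390976], [0.513700008392334, -0.3009999990463257], [0.5598999857902527, -0.29600000381469727], [0.5397999882698059, -0.10859999805688858]] ((0.5267577171325684, -0.20480835437774658), (0.046435385942459106, 0.1884722113609314), 6.120949745178223)
[(0.68, [200.1, 243.5], array([0.5864, 0.0947, 0.05  ])), (0.49, [244.7, 268.8], array([0.4805, 0.0344, 0.05  ]))]
valve_peg 0.61 [197.4, 221.5] [0.5863 0.1384 0.127 ] 321
valve_axis 0.64 [200.8, 244.6] [0.5787
[... 448 characters left out ...]
4], [15, 255, 249], [12, 147, 244], [18, 53, 245], [23, 20, 249], [23, 20, 249]], [[81, 202, 163], [81, 202, 164], [81, 202, 163], [71, 110, 156], [17, 183, 235], [21, 255, 255], [22, 255, 255], [23, 255, 255], [23, 255, 255], [22, 255, 255], [19, 255, 254], [16, 255, 253], [16, 255, 253], [12, 132, 245], [21, 39, 235], [23, 22, 247]], [[81, 196, 164], [81, 201, 164], [81, 202, 164], [81, 210, 163], [81, 201, 164], [67, 94, 146], [16, 160, 171], [13, 184, 229], [13, 200, 240], [14, 255, 242], [15, 255, 249], [15, 225, 252], [14, 153, 251], [15, 80, 241], [24, 37, 225], [24, 38, 215]]]Traceback (most recent call last):
  File "<stdin>", line 17, in <module>
IndexError: list index out of range
```

View pics/crop1.png

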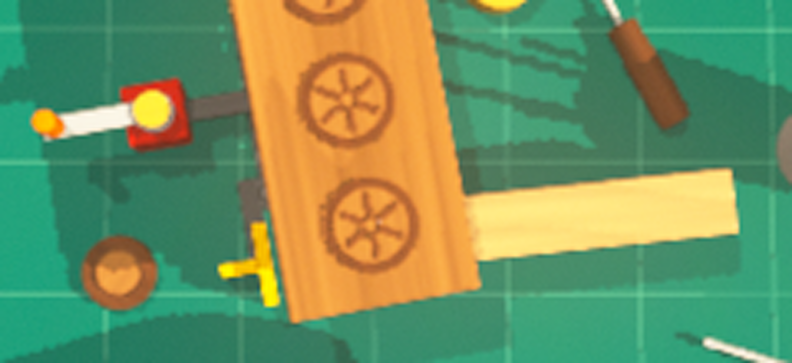

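```bash
python3 -m crank '[[0,0,0.33,0.17,0.275,0.05,1],[0,0,0.33,0.17,0.275,0.05,1],[0,0,0.33,0.17,0.275,0.05,1],[0,0,0.33,0.17,0.275,0.05,1],[0,0,0.33,0.17,0.275,0.05,1],[0,0,0.33,0.17,0.275,0.05,1],[0,0,0.33,0.17,0.275,0.05,1],[0,0,0.33,0.17,0.275,0.05,1]]' 40; python3 -c "
from h import *
s=bot.snapshot('wrist');print(s['mount'],bot.observe()['tool_rot'])"
```

```text
time_s: 3.15
eef_pos: [0.3994, -0.3148, 0.2522]
tool_rot: [[-0.11, 0.994, 0.0], [0.994, 0.11, -0.0], [-0.0, 0.0, -1.0]]
force: [0.5, -1.0, 0.2]
width: 0.0852
grasp_force: 0.0
[[ 4.73217185e-04  9.53682165e-01  3.00815732e-01  7.74463225e-02]
 [ 9.99999884e-01 -4.77440871e-04 -5.94725769e-05  4.14229339e-04]
 [ 8.69037893e-05  3.00815725e-01 -9.53682280e-01 -1.83336464e-01]
 [ 0.00000000e+00  0.00000000e+00  0.00000000e+00  1.00000000e+00]] [[-1.20948199e-01  9.92655587e-01  2.53350166e-03]
 [ 9.92658820e-01  1.20947890e-01  2.75519038e-04]
 [-3.29261671e-05  2.54822629e-03 -9.99996753e-01]]
```

```bash
python3 -m crank '[[0,0,0,0.3,0,0,1],[0,0,0,0.3,0.05,0,1],[0,0,0,0.3,0.05,0,1],[0,0,0,0,0,0,1],[0,0,0,0,0,0,1]]'; cat > w.py <<'E'
from fit import *
import sys
st=bot.observe();s=bot.snapshot("wrist");print(st["eef_pos"],st["time_s"])
cv2.imwrite(f"pics/{sys.argv[1]}.png",s["img"][:,:,::-1])
for a in sys.argv[2:]:
    t,z=a.split("=");z=float(z)
    for q in bot.pinpoint("wrist",t)[:1]: print(t,round(q["confidence"],2),np.round(q["location"]),np.round(at(s,q["location"],z,st),4))
def rectw(t,z):
    m=bot.cut_out("wrist",t)[0];g=m["region"].astype(np.uint8)
    c=max(cv2.findContours(g,0,1)[0],key=cv2.contourArea)[:,0,:]
    P=np.array([at(s,(p[1],p[0]),z,st)[:2] for p in c],np.float32);return m["confidence"],cv2.minAreaRect(P),np.round(cv2.boxPoints(cv2.minAreaRect(P)),4).tolist()
try: print(rectw("bearer",.085))
except Exception as e: print(e)
E
python3 w.py w1 bearer_grip=.065 bearer=0
```

```text
time_s: 3.82
eef_pos: [0.5335, -0.3013, 0.2516]
tool_rot: [[-0.104, 0.995, -0.0], [0.995, 0.104, 0.0], [0.0, -0.0, -1.0]]
force: [-0.2, 0.4, 0.1]
width: 0.0856
grasp_force: 0.0
[ 0.53349157 -0.30130611  0.25158148] 3.825
bearer_grip 0.65 [148. 285.] [ 0.5334 -0.2686  0.065 ]
bearer 0.64 [ 69. 285.] [ 0.5257 -0.1849  0.    ]
list index out of range
```

View pics/w1.png

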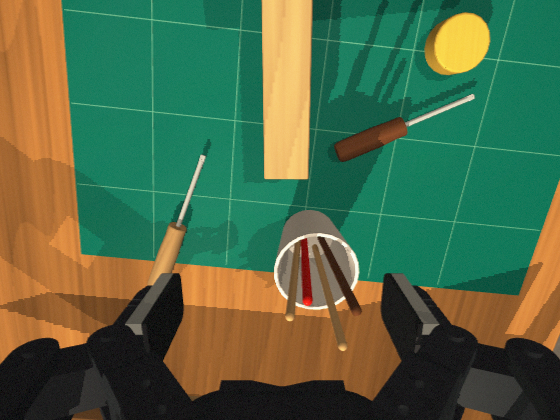

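The wrist view shows the bearer's outer end at about row 180, columns 264–309, aligned with the tool. The pot stays clear of it. I'll go down and grip.

```bash
python3 -m crank '[[0,0,0,0,0.2,0,1],[0,0,0,0,0,-0.2,1],[0,0,0,0,0,-0.3,1],[0,0,0,0,0,-0.3,1],[0,0,0,0,0,-0.3,1],[0,0,0,0,0,-0.2,1],[0,0,0,0,0,-0.06,1],[0,0,0,0,0,0,1]]'; python3 -m crank '[[0,0,0,0,0,0,0],[0,0,0,0,0,0,-0.3],[0,0,0,0,0,0,-0.3],[0,0,0,0,0,0,-0.3],[0,0,0,0,0,0,-0.3]]' 40; python3 - <<'E'
from fit import *
from h import *
s=bot.snapshot("top");r=rect("top",s,"bearer",.085)
if r: print(r[0],np.round(cv2.boxPoints(r[2]),4).tolist(),r[2][2])
E
```

```text
time_s: 5.03
eef_pos: [0.5338, -0.2715, 0.0484]
tool_rot: [[-0.104, 0.995, 0.0], [0.995, 0.104, -0.0], [-0.0, 0.0, -1.0]]
force: [-0.5, 0.4, 0.0]
width: 0.085
grasp_force: 0.0
time_s: 5.65
eef_pos: [0.5338, -0.2713, 0.0478]
tool_rot: [[-0.104, 0.995, 0.0], [0.995, 0.104, -0.0], [-0.0, 0.0, -1.0]]
force: [0.2, -0.4, 0.2]
width: 0.03
grasp_force: 0.0
0.63 [[0.4918999969959259, -0.11410000175237656], [0.5073000192642212, -0.2556999921798706], [0.5551999807357788, -0.25040000677108765], [0.5397999882698059, -0.10890000313520432]] 6.208650588989258
```

```bash
python3 w.py w2 bearer_grip=.065; python3 -c "
from h import *
a=cv2.imread('pics/w2.png');s=bot.snapshot('side')['img'][200:400,180:400,::-1]
cv2.imwrite('pics/w2b.png',np.hstack([cv2.resize(a,(400,300)),cv2.resize(s,(330,300))]))"
```

```text
[ 0.53380276 -0.2712552   0.04767531] 5.75
bearer_grip 0.8 [255. 282.] [ 0.5341 -0.2703  0.065 ]
(0.94, ((0.5302808284759521, -0.2278827428817749), (0.046089690178632736, 0.14187626540660858), 6.091255187988281), [[0.4997999966144562, -0.1597999930381775], [0.5149000287055969, -0.30090001225471497], [0.560699999332428, -0.29600000381469727], [0.5457000136375427, -0.15489999949932098]])
```

View pics/w2b.png

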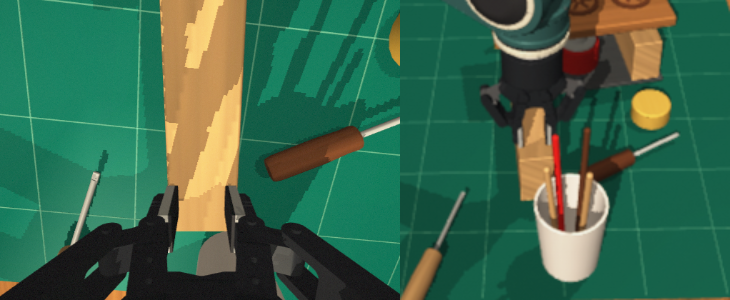

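The fingers straddle the bearer correctly, with its end just behind the pads. I'll re-read the width.

```bash
python3 -m crank '[[0,0,0,0,0,0,-0.8],[0,0,0,0,0,0,-0.8],[0,0,0,0,0,0,-0.8]]' 50; python3 -c "
from h import *
o=bot.observe();print(o['width'],o['grasp_force'])"
```

```text
time_s: 6.32
eef_pos: [0.5338, -0.2713, 0.0477]
tool_rot: [[-0.104, 0.995, -0.0], [0.995, 0.104, -0.0], [-0.0, -0.0, -1.0]]
force: [0.0, -0.3, 0.4]
width: 0.0085
grasp_force: 0.0
0.008510931175597801 0.0
```

```bash
python3 w.py w3 bearer_grip=.065; python3 -c "
from h import *
a=cv2.imread('pics/w3.png');s=bot.snapshot('side')['img'][220:340,220:330,::-1]
cv2.imwrite('pics/w3b.png',np.hstack([cv2.resize(a,(400,300)),cv2.resize(s,(275,300),interpolation=2)]))"
```

```text
[ 0.53380836 -0.2713002   0.04771694] 6.325
bearer_grip 0.56 [254. 284.] [ 0.5353 -0.2697  0.065 ]
(0.84, ((0.5303089618682861, -0.22766242921352386), (0.04654281586408615, 0.14130769670009613), 6.001206874847412), [[0.4997999966144562, -0.1597999930381775], [0.5145999789237976, -0.3003999888896942], [0.5608000159263611, -0.2955000102519989], [0.5461000204086304, -0.1550000011920929]])
```

View pics/w3b.png

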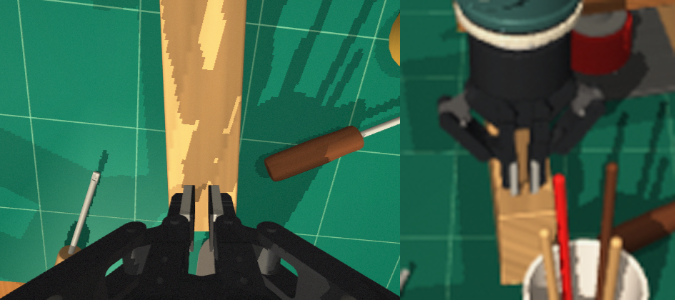

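```bash
python3 - <<'E'
from h import *
o=bot.observe();s=bot.snapshot("wrist");M=np.linalg.inv(np.array(s["mount"]));K=np.array(s["K"])
for t in([0,0,0],[0,0,-.019],[.011,.005,0],[.011,.005,-.05]):
    p=M@np.array(t+[1.]);q=K@np.array([p[0],-p[1],-p[2]]);print(t,q[1]/q[2],q[0]/q[2])
for n in("side","top"):
    s=bot.snapshot(n);V=np.array(s["view"]);K=np.array(s["K"])
    for z in(0,.04,.08):
        p=V@np.append(o["eef_pos"]+[0,0,z],1);q=K@np.array([p[0],-p[1],-p[2]]);print(n,z,q[1]/q[2],q[0]/q[2])
print(o["force"],o["joint_pos"],o["effort"])
cv2.imwrite("pics/s3.png",cv2.resize(bot.snapshot("side")["img"][240:340,220:320,::-1],(600,600),interpolation=2))
E
```

```text
[0, 0, 0] 243.86208108471075 281.0182234126596
[0, 0, -0.019] 257.98544147467675 280.9402515298699
[0.011, 0.005, 0] 225.98185472584888 289.8004759874983
[0.011, 0.005, -0.05] 265.6574141653917 292.39535107700715
side 0 307.2645746719554 268.51692847907486
side 0.04 293.97841593689526 268.1812450258479
side 0.08 280.0078057466518 267.82826846084765
top 0 222.33820731910552 397.0313232523847
top 0.04 221.73787025703479 401.2000155186603
top 0.08 221.09419128135352 405.66967054650615
[ 0.07492347 -0.17040863  0.74957234] [-5.12783799e-01  2.75040301e-02  1.77238653e+00  7.26290708e-06
  1.34174418e+00 -6.17107983e-01] [ 1.36198265e-03 -6.19820595e+01 -5.96289790e+01 -1.14124654e-05
  2.25249378e-04  4.61172988e-05]
```

View pics/s3.png

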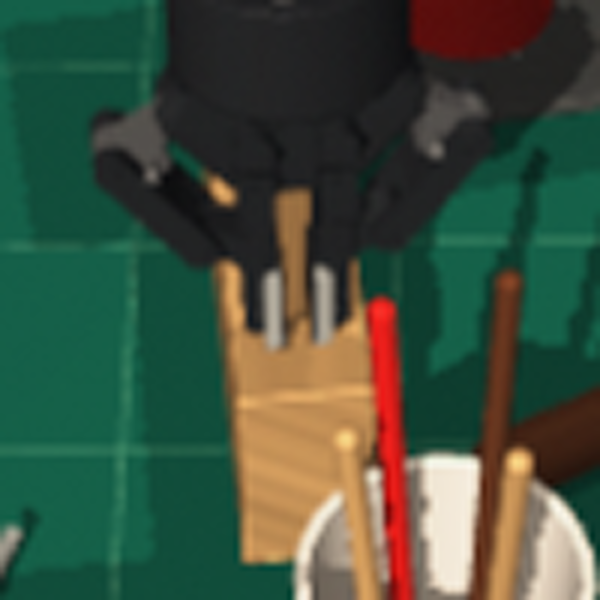

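The rendered fingers cut into the wood, yet no grip force registers. I'll reopen and close slowly, watching width and force.

```bash
python3 -m crank '[[0,0,0,0,0,0,1],[0,0,0,0,0,0,1],[0,0,0,0,0,0,1],[0,0,0,0,0,0,1],[0,0,0,0,0,0,1],[0,0,0,0,0,0,1]]' 40|tail -3;  python3 -m crank '[[0,0,0,0,0,0,0.2],[0,0,0,0,0,0,0.2],[0,0,0,0,0,0,0.2],[0,0,0,0,0,0,0.2]]'|tail -3;python3 -m crank '[[0,0,0,0,0,0,0.05],[0,0,0,0,0,0,0.05]]'|tail -3;python3 -m crank '[[0,0,0,0,0,0,0],[0,0,0,0,0,0,0]]'|tail -3; python3 -m crank '[[0,0,0,0,0,0,-0.2]]'|tail -3; python3 - <<'E'
from fit import *
for n,th in(("top","bearer"),("side","bearer")):
    s=bot.snapshot(n);r=rect(n,s,th,.085)
    if r: print(r[0],np.round(cv2.boxPoints(r[2]),4).tolist(),r[2][2])
E
```

```text
force: [-0.1, -0.2, -0.7]
width: 0.0853
grasp_force: 0.0
force: [0.1, 0.5, -0.1]
width: 0.0515
grasp_force: 0.0
force: [-0.5, -0.1, -0.4]
width: 0.0446
grasp_force: 0.0
force: [-0.4, -0.2, 0.1]
width: 0.0426
grasp_force: 0.0
force: [-0.8, 0.3, 0.6]
width: 0.0339
grasp_force: 0.0
0.71 [[0.4943000078201294, -0.11060000211000443], [0.5074999928474426, -0.2549000084400177], [0.5548999905586243, -0.25049999356269836], [0.541700005531311, -0.1062999963760376]] 5.2354254722595215
0.93 [[0.5120000243186951, -0.20489999651908875], [0.5152999758720398, -0.3652999997138977], [0.5623999834060669, -0.3643999993801117], [0.5590999722480774, -0.20389999449253082]] 1.1677637100219727
```

```bash
python3 -m crank '[[0,0,0,0,0,0,1],[0,0,0,0,0,0,1],[0,0,0,0,0,0,1],[0,0,0,0,0,0,1],[0,0,0,0,0,0.15,1],[0,0,0,0,0,0.25,1],[0,0,0,0,0,0,-1],[0,0,0,0,0,0,-1]]'|tail -3; python3 -m crank '[[0,0,0,0,0,0,-1],[0,0,0,0,0,0,-1],[0,0,0,0,0,0,-1],[0,0,0,0,0,-0.08,-1]]'; python3 -m crank '[[0,0,0,0,0,-0.02,-1],[0,0,0,0,0,-0.02,-1],[0,0,0,0,0,-0.02,-1],[0,0,0,0,0,0,-1]]'; python3 -m crank '[[0,0,0,0,0,-0.02,-1],[0,0,0,0,0,-0.02,-1],[0,0,0,0,0,-0.01,-1],[0,0,0,0,0,0,-1]]'
```

```text
force: [-0.1, 0.6, -0.3]
width: 0.0516
grasp_force: 0.0
time_s: 10.3
eef_pos: [0.5342, -0.2715, 0.0959]
tool_rot: [[-0.104, 0.995, 0.001], [0.995, 0.104, -0.001], [-0.001, 0.001, -1.0]]
force: [-0.3, 0.7, -0.1]
width: -0.0004
grasp_force: 0.0
time_s: 10.8
eef_pos: [0.5338, -0.2713, 0.0865]
tool_rot: [[-0.104, 0.995, -0.0], [0.995, 0.104, 0.0], [0.0, -0.0, -1.0]]
force: [-0.5, -0.7, -1.0]
width: -0.0002
grasp_force: 0.0
time_s: 11.3
eef_pos: [0.5338, -0.2713, 0.079]
tool_rot: [[-0.104, 0.995, -0.0], [0.995, 0.104, 0.0], [0.0, -0.0, -1.0]]
force: [-0.3, -0.4, 0.7]
width: 0.0
grasp_force: 0.0
```

```bash
for i in 1 2 3; do python3 -m crank '[[0,0,0,0,0.04,0,-1],[0,0,0,0,0.04,0,-1],[0,0,0,0,0.04,0,-1]]'|egrep 'eef|force'; done; python3 - <<'E'
from fit import *
s=bot.snapshot("top");r=rect("top",s,"bearer",.085);print(r and (np.round(cv2.boxPoints(r[2]),4).tolist(),r[2][2]))
s=bot.snapshot("side");V=np.array(s["view"]);K=np.array(s["K"])
for px in((290,283),(313,277),(317,307),(286,305)):print([np.round(at(s,px,z)[:2],3).tolist() for z in(.14,.17,.2)])
r=bot.pinpoint("side","bearer_grip");print([(q["confidence"],at(s,q["location"],.065)) for q in r[:1]])
E
```

```text
eef_pos: [0.5339, -0.2527, 0.0793]
force: [0.0, 0.8, -0.4]
grasp_force: 0.0
eef_pos: [0.5338, -0.2348, 0.0792]
force: [0.3, -0.5, -0.2]
grasp_force: 0.0
eef_pos: [0.5338, -0.2169, 0.0792]
force: [1.1, 0.1, -0.8]
grasp_force: 0.0
([[0.4948999881744385, -0.1151999980211258], [0.5016999840736389, -0.1898999959230423], [0.5465999841690063, -0.1858000010251999], [0.5397999882698059, -0.11110000312328339]], 5.203368186950684)
[[0.563, -0.309], [0.562, -0.337], [0.561, -0.364]]
[[0.551, -0.364], [0.551, -0.389], [0.551, -0.414]]
[[0.604, -0.374], [0.601, -0.399], [0.599, -0.424]]
[[0.604, -0.3], [0.602, -0.328], [0.6, -0.356]]
[(0.93, array([ 0.53283084, -0.26861377,  0.065     ]))]
```

```bash
python3 -m crank '[[0,0,0,0,-0.1,0.2,-1],[0,0,0,0,-0.22,0,1],[0,0,0,0,0,0,1],[0,0,0,0,0,0,1],[0,0,0,0,0,0,1],[0,0,0,0,0,0,1]]'|egrep 'eef|width'; python3 -m crank '[[0,0,0,0,0,-0.2,1],[0,0,0,0,0,-0.2,1],[0,0,0,0,0,-0.14,1],[0,0,0,0,0,0,1]]'|egrep 'eef|force'; python3 -m crank '[[0,0,0,0,0,0,0.1],[0,0,0,0,0,0,0.1],[0,0,0,0,0,0,0],[0,0,0,0,0,0,-0.3],[0,0,0,0,0,0,-0.3],[0,0,0,0,0,0,-0.3]]' 40
```

```text
eef_pos: [0.5339, -0.2648, 0.1092]
width: 0.0855
eef_pos: [0.5332, -0.2648, 0.0268]
force: [-1.0, -0.1, 0.1]
grasp_force: 0.0
time_s: 14.62
eef_pos: [0.5342, -0.2656, 0.0295]
tool_rot: [[-0.104, 0.995, 0.001], [0.995, 0.104, -0.001], [-0.001, 0.001, -1.0]]
force: [-2.4, 0.5, 6.5]
width: 0.0446
grasp_force: 41.4
```

It does grip at a lower height. So the fingertips seem to sit about 40 mm behind the reported TCP, and the earlier views agree: the tips were just above the wood. I'll quantify that.

```bash
python3 - <<'E'
from h import *
o=bot.observe();print(bot.pinch_z,[a for a in dir(bot) if a[0]!='_'],o["force"],o["width"],o["grasp_force"],o["eef_pos"])
s=bot.snapshot("wrist");M=np.linalg.inv(np.array(s["mount"]));K=np.array(s["K"])
for x,y in((.038,.0425),(.0425,.038)):
  for z in(-.073,-.095,-.116,-.13):
    L=[]
    for yy in(-y,y):
        p=M@np.array([x,yy,z,1.]);q=K@np.array([p[0],-p[1],-p[2]]);L+=[round(q[1]/q[2]),round(q[0]/q[2])]
    print(x,z,L)
a=s["img"][...,::-1];b=bot.snapshot("side")["img"][230:340,215:325,::-1]
cv2.imwrite("pics/g1.png",np.hstack([cv2.resize(a[120:],(448,240),interpolation=2) if 0 else cv2.resize(a,(440,330)),cv2.resize(b,(330,330),interpolation=2)]))
E
```

```text
0.0187 ['Unreachable', 'cut_out', 'job_done', 'observe', 'pinch_z', 'pinpoint', 'snapshot'] [-2.3868553   0.54117109  6.54141771] 0.044610910981775116 41.37826144695282 [ 0.53424961 -0.2655718   0.02950876]
0.038 -0.073 [224, 156, 225, 405]
0.038 -0.095 [251, 129, 251, 432]
0.038 -0.116 [290, 89, 290, 471]
0.038 -0.13 [329, 47, 329, 511]
0.0425 -0.073 [212, 168, 212, 393]
0.0425 -0.095 [236, 143, 236, 418]
0.0425 -0.116 [271, 106, 272, 454]
0.0425 -0.13 [308, 67, 308, 491]
```

View pics/g1.png

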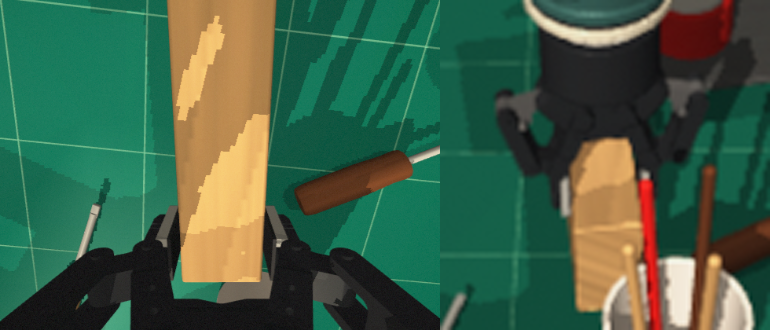

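The pads hold only the top ~12 mm of the wood, and the palm sits well back, so the gripper really is about 43 mm shorter than the stated TCP. I'll regrip about 19 mm lower.

```bash
python3 -m crank '[[0,0,0,0,0,0,0.7],[0,0,0,0,0,0,0.7],[0,0,0,0,0,0,0.7],[0,0,0,0,-0.02,-0.07,0.7],[0,0,0,0,0,-0.06,0.7],[0,0,0,0,0,0,0.7]]' |egrep 'eef|force'; python3 -m crank '[[0,0,0,0,0,0,0.1],[0,0,0,0,0,0,0.1],[0,0,0,0,0,0,-0.1],[0,0,0,0,0,0,-0.3],[0,0,0,0,0,0,-0.3]]' 60; python3 - <<'E'
from fit import *
s=bot.snapshot("top");r=rect("top",s,"bearer",.085);print(r and (np.round(cv2.boxPoints(r[2]),4).tolist(),r[2][2]))
E
python3 w.py w4 bearer_grip=.065
```

```text
eef_pos: [0.5332, -0.268, 0.0073]
force: [0.0, 0.7, -0.1]
grasp_force: 0.0
time_s: 16.1
eef_pos: [0.5342, -0.2684, 0.0092]
tool_rot: [[-0.104, 0.995, 0.001], [0.995, 0.104, -0.0], [-0.0, 0.001, -1.0]]
force: [1.2, 0.7, 5.9]
width: 0.045
grasp_force: 62.4
([[0.492000013589859, -0.11500000208616257], [0.5056999921798706, -0.24410000443458557], [0.5532000064849854, -0.23909999430179596], [0.5394999980926514, -0.10999999940395355]], 6.047414302825928)
[ 0.53414674 -0.26841267  0.00923709] 16.2
bearer_grip 0.82 [297. 279.] [ 0.5334 -0.2692  0.065 ]
(0.73, ((0.5305066108703613, -0.2301146388053894), (0.04576081782579422, 0.13251900672912598), 5.945908069610596), [[0.5008999705314636, -0.16660000383853912], [0.5145999789237976, -0.29840001463890076], [0.5601000189781189, -0.2935999929904938], [0.5464000105857849, -0.16179999709129333]])
```

```bash
python3 - <<'E'
from fit import *
s=bot.snapshot("top");im=cv2.imread("pics/top0.png")
h=cv2.cvtColor(im,cv2.COLOR_BGR2HSV)
m=cv2.inRange(h,(20,180,120),(32,255,255))[222:258,250:285]
for r in range(0,36,2): print(222+r,''.join('#' if v else '.' for v in m[r]))
def P(c,r,z): return np.round(at(s,(r,c),z)[:2],4)
# bystanders to axis
for q in bot.pinpoint("top","valve_axis")[:1]: print("axis",at(s,q["location"],.108),q["confidence"])
for q in bot.pinpoint("top","bearer_goal")[:1]: print("goal",at(s,q["location"],.0425),q["confidence"])
# valve block red top z=.06 ; peg orange
hs=cv2.cvtColor(s["img"],cv2.COLOR_RGB2HSV)
for nm,lo,hi,z,roi in(("cap/yellow",(24,150,150),(34,255,255),.077,(180,210,225,250)),("peg",(17,200,230),(24,255,255),.127,(188,208,196,212)),("red",(0,180,80),(8,255,255),.06,(180,210,222,252))):
    a,b,c,d=roi;mm=cv2.inRange(hs,lo,hi)[a:b,c:d];ys,xs=np.nonzero(mm);print(nm,len(xs),ys.mean()+a,xs.mean()+c,P(xs.mean()+c,ys.mean()+a,z), (xs.min()+c,xs.max()+c,ys.min()+a,ys.max()+a))
E
```

```text
222 ...................................
224 ...................................
226 ...................................
228 ................#####..............
230 ................#####..............
232 .................####..............
234 .................#####.............
236 .................#####.............
238 .................#####.............
240 .......################............
242 .......################............
244 ...................####............
246 ...................#####...........
248 ...................#####...........
250 ....................####...........
252 .....................##............
254 ...................................
256 ...................................
axis [0.59515836 0.11186098 0.108     ] 0.66
goal [0.49089992 0.02667264 0.0425    ] 0.85<stdin>:13: RuntimeWarning: Mean of empty slice.
  ret = ret.dtype.type(ret / rcount)
Traceback (most recent call last):
ValueError: zero-size array to reduction operation minimum which has no identity
```

```bash
python3 -m crank '[[0,0,0.05,0.02,0.004,0.01,-0.3],[0,0,0.05,0.02,0.004,0,-0.3],[0,0,0.05,0.02,0.004,0,-0.3],[0,0,0,-0.01,0.05,0,-0.3],[0,0,0,-0.01,0.05,0,-0.3],[0,0,0,-0.01,0.05,0,-0.3],[0,0,0,-0.01,0.05,0,-0.3],[0,0,0,0,0,0,-0.3]]'; python3 - <<'E'
from fit import *
s=bot.snapshot("top");r=rect("top",s,"bearer",.085);print(r and (np.round(cv2.boxPoints(r[2]),4).tolist(),r[2][2]))
E
python3 w.py w5 bearer_grip=.065
```

```text
time_s: 17.5
eef_pos: [0.5368, -0.2359, 0.0103]
tool_rot: [[-0.182, 0.983, 0.0], [0.983, 0.182, -0.0], [-0.0, 0.0, -1.0]]
force: [0.3, -0.0, -3.6]
width: 0.0453
grasp_force: 61.9
([[0.4860999882221222, -0.11620000004768372], [0.5047000050544739, -0.20880000293254852], [0.5533999800682068, -0.19910000264644623], [0.5347999930381775, -0.10639999806880951]], 11.336021423339844)
[ 0.53691302 -0.23647284  0.01033949] 17.6
bearer_grip 0.69 [299. 282.] [ 0.5379 -0.239   0.065 ]
(0.65, ((0.5303003787994385, -0.19878226518630981), (0.04613430052995682, 0.13336732983589172), 10.48635196685791), [[0.49549999833106995, -0.13740000128746033], [0.5198000073432922, -0.2685999870300293], [0.5651000142097473, -0.26019999384880066], [0.5407999753952026, -0.1289999932050705]])
```

```bash
python3 -m crank '[[0,0,0,-0.007,0.05,0,-0.3],[0,0,0,-0.007,0.05,0,-0.3],[0,0,0,-0.007,0.05,0,-0.3],[0,0,0,-0.007,0.05,0,-0.3],[0,0,0,-0.007,0.05,0,-0.3],[0,0,0,-0.007,0.05,0,-0.3],[0,0,0,-0.007,0.05,0,-0.3],[0,0,0,0,0,0,-0.3]]'; python3 - <<'E'
from fit import *
s=bot.snapshot("top")
for q in bot.pinpoint("top","bearer_goal")[:1]: print("goal",at(s,q["location"],.0425),q["confidence"])
s=bot.snapshot("side");
for t,z in(("bearer_end",.0425),("bearer_goal",.0425)):
  for q in bot.pinpoint("side",t)[:1]: print(t,at(s,q["location"],z),q["confidence"])
E
python3 w.py w6 bearer_grip=.065
```

```text
time_s: 18.75
eef_pos: [0.5294, -0.1835, 0.0102]
tool_rot: [[-0.182, 0.983, 0.0], [0.983, 0.182, -0.0], [-0.0, 0.0, -1.0]]
force: [-0.1, -0.7, -4.9]
width: 0.0455
grasp_force: 61.9
goal [ 0.41215339 -0.36920855  0.0425    ] 0.69
[ 0.52945591 -0.18418289  0.01015262] 19.0
bearer_grip 0.82 [298. 282.] [ 0.5302 -0.1857  0.065 ]
(0.59, ((0.5252669453620911, -0.1593950390815735), (0.04638715833425522, 0.10776020586490631), 10.600461959838867), [[0.4925999939441681, -0.11069999635219574], [0.5123999714851379, -0.21660000085830688], [0.5580000281333923, -0.20810000598430634], [0.5382000207901001, -0.10220000147819519]])
```

```bash
python3 -m crank '[[0,0,0,-0.006,0.032,-0.008,-0.3],[0,0,0,-0.006,0.032,0,-0.3],[0,0,0,-0.003,0.016,0,-0.3],[0,0,0,0,0,0,-0.3]]'|egrep 'eef|force';for i in 1 2 3; do python3 -m crank '[[0,0,0,-0.0018,0.01,0,-0.3],[0,0,0,0,0,0,-0.3]]'|egrep 'eef|force'; done
```

```text
eef_pos: [0.5273, -0.1715, 0.0092]
force: [0.5, 3.4, 2.3]
grasp_force: 62.6
eef_pos: [0.5271, -0.1705, 0.0092]
force: [0.1, -1.8, 2.4]
grasp_force: 62.6
eef_pos: [0.5268, -0.1691, 0.0092]
force: [1.4, -3.8, 4.2]
grasp_force: 62.8
eef_pos: [0.5266, -0.1676, 0.0092]
force: [0.9, -3.6, 4.1]
grasp_force: 63.0
```

```bash
for i in 1 2 3 4; do python3 -m crank '[[0,0,0,-0.0012,0.0067,0,-0.3],[0,0,0,0,0,0,-0.3]]'|egrep 'eef|^force'; done
```

```text
eef_pos: [0.5264, -0.1666, 0.0092]
force: [0.2, -4.9, 5.4]
eef_pos: [0.5262, -0.1656, 0.0092]
force: [1.0, -4.8, 5.6]
eef_pos: [0.526, -0.1646, 0.0092]
force: [1.9, -4.1, 5.0]
eef_pos: [0.5258, -0.1636, 0.0092]
force: [-0.1, -4.1, 5.4]
```

```bash
python3 w.py w7 bearer_grip=.065
```

```text
[ 0.52584744 -0.16359812  0.00923146] 21.4
bearer_grip 0.85 [297. 282.] [ 0.5267 -0.1641  0.065 ]
(0.59, ((0.5248635411262512, -0.15640103816986084), (0.04568914696574211, 0.07015629857778549), 10.4605073928833), [[0.4959999918937683, -0.12610000371932983], [0.5088000297546387, -0.19499999284744263], [0.5536999702453613, -0.1867000013589859], [0.5410000085830688, -0.11779999732971191]])
```

```bash
for i in 1 2 3; do python3 -m crank '[[0,0,0,-0.0012,0.0067,0,-0.3],[0,0,0,0,0,0,-0.3]]'|egrep 'eef|^force'; done
```

```text
eef_pos: [0.5256, -0.1626, 0.0092]
force: [0.1, -4.8, 5.3]
eef_pos: [0.5255, -0.1616, 0.0092]
force: [0.9, -4.8, 4.8]
eef_pos: [0.5253, -0.1608, 0.0092]
force: [1.0, -6.9, 4.2]
```

```bash
python3 -m crank '[[0,0,0,-0.001,0.005,0,-0.3],[0,0,0,0,0,0,-0.3]]'|egrep 'eef|^force';python3 -m crank '[[0,0,0,-0.0006,0.003,0,-0.3],[0,0,0,0,0,0,-0.3]]'|egrep 'eef|^force'; python3 -c "
from h import *
print(bot.observe()['torque'])"
```

```text
eef_pos: [0.5252, -0.1608, 0.0092]
force: [2.6, -13.3, 2.6]
eef_pos: [0.5252, -0.1608, 0.0094]
force: [1.4, -17.2, 2.6]
[-2.50543867 -0.11784215 -0.04990557]
```

The bearer has met the stop with about 13 N of net force. I'll relax, release and rise.

```bash
python3 -m crank '[[0,0,0,0.001,-0.005,0,-0.3],[0,0,0,0,0,0,-0.3],[0,0,0,0,0,0,0.2],[0,0,0,0,0,0,0.5],[0,0,0,0,0,0,1],[0,0,0,0,0,0,1],[0,0,0,0,0,0,1]]'|egrep 'eef|force|width';python3 -m crank '[[0,0,0,0,0,0.1,1],[0,0,0,0,0,0.3,1],[0,0,0,0,0,0.35,1],[0,0,0,0,0,0.35,1],[0,0,0,0,0,0.2,1],[0,0,0,0,0,0,1]]'|egrep 'eef|force';python3 w.py w8; python3 - <<'E'
from fit import *
s=bot.snapshot("top");r=rect("top",s,"bearer",.085);print(r and (np.round(cv2.boxPoints(r[2]),4).tolist(),r[2][2]))
E
```

```text
eef_pos: [0.525, -0.1599, 0.009]
force: [-0.5, 0.3, 0.4]
width: 0.0851
grasp_force: 0.0
eef_pos: [0.5259, -0.1603, 0.2079]
force: [-0.1, 0.6, -0.6]
grasp_force: 0.0
[ 0.52585728 -0.1602753   0.20789052] 24.425
(0.63, ((0.5239678621292114, -0.15135687589645386), (0.046518269926309586, 0.08005057275295258), 10.418155670166016), [[0.49390000104904175, -0.11620000004768372], [0.5083000063896179, -0.1949000060558319], [0.554099977016449, -0.18649999797344208], [0.5396000146865845, -0.10779999941587448]])
([[0.49470001459121704, -0.11710000038146973], [0.5001000165939331, -0.1451999992132187], [0.5436999797821045, -0.13670000433921814], [0.5382000207901001, -0.10859999805688858]], 11.0804443359375)
```

```bash
python3 -m crank '[[0,0,0,0.057,0.31,0,1],[0,0,0,0.057,0.31,0,1],[0,0,0,0.057,0.31,0,1],[0,0,0,0.057,0.31,0,1],[0,0,0,0.057,0.31,0,0.5],[0,0,0,0.057,0.31,0,0],[0,0,0,0.057,0.31,0,0],[0,0,0,0,0,0,0]]'|egrep 'eef|force|width'; python3 w.py w9 valve_peg=.108 valve_axis=.108 bearer_goal=.0425; python3 - <<'E'
from h import *
o=bot.observe();s=bot.snapshot("wrist");h=cv2.cvtColor(s["img"],cv2.COLOR_RGB2HSV)
m=cv2.inRange(h,(8,170,150),(24,255,255));n,l,st,c=cv2.connectedComponentsWithStats(m)
for i in range(1,n):
    if st[i,4]>60: print(st[i],c[i],at(s,(c[i][1],c[i][0]),.127,o))
E
```

```text
eef_pos: [0.5845, 0.168, 0.2024]
force: [0.8, -0.9, 0.2]
width: 0.0426
grasp_force: 0.0
[0.58452391 0.16803584 0.2024331 ] 25.625
valve_peg 0.79 [188. 290.] [0.5899 0.1799 0.108 ]
valve_axis 0.78 [264. 290.] [0.6027 0.1114 0.108 ]
bearer_goal 0.87 [288. 180.] [0.4944 0.0276 0.0425]
(0.92, ((0.4897431433200836, 0.03181086853146553), (0.05411705747246742, 0.027421774342656136), 56.91634750366211), [[0.4634999930858612, 0.016599999740719795], [0.48649999499320984, 0.0017000000225380063], [0.515999972820282, 0.04699999839067459], [0.49300000071525574, 0.06199999898672104]])
[168 158  37  47 875] [186.72685714 181.33714286] [0.50915898 0.17084299 0.127     ]
[ 482  166   78  213 4347] [528.84057971 301.29514608] [0.81183266 0.11862224 0.127     ]
[281 169  20  30 461] [290.12364425 183.48590022] [0.58830639 0.18371026 0.127     ]
[   0  192   15  217 1801] [  4.57134925 323.97890061] [0.36266351 0.0122279  0.127     ]
[176 253  11  23 200] [180.82  264.225] [0.51131209 0.09922169 0.127     ]
[152 281  45   9 298] [176.15100671 285.26845638] [0.50924983 0.07867677 0.127     ]
[226 343 112   6 371] [279.09973046 344.35040431] [0.6066052  0.03528271 0.127     ]
[ 220  348  124   36 2045] [273.44841076 365.79804401] [0.60570383 0.01090964 0.127     ]
[249 377  37   9 121] [268.42975207 380.30578512] [ 0.60396053 -0.0064295   0.127     ]
[396 382  16  38 477] [402.80503145 401.24737945] [ 0.73578472 -0.00759458  0.127     ]
[152 384  17  20 123] [161.48780488 393.26829268] [ 0.50590791 -0.04022285  0.127     ]
[132 398  35  22 322] [150.09627329 412.00310559] [ 0.49673788 -0.0653789   0.127     ]
```

View pics/w9.png

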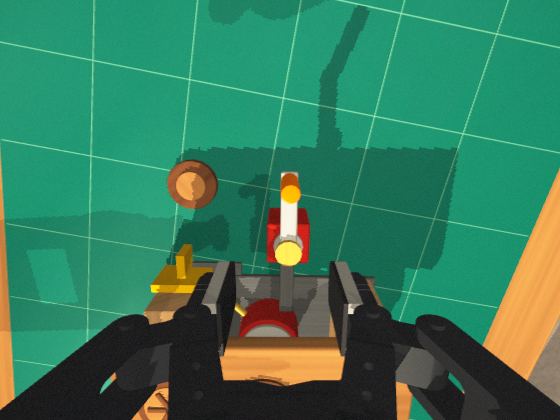

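The wrist view shows the peg at about (row 190, col 290), the valve cap at (253,288), the stop at (285,180) with the bearer against it, and the mat clear around them. I'll measure again now the arm has settled.

```bash
python3 w.py w10 valve_peg=.108 valve_axis=.108 bearer_goal=.0425;  python3 w.py w10 valve_peg=.108 valve_axis=.108 bearer_goal=.0425; python3 - <<'E'
from h import *
o=bot.observe();print(o["tool_rot"]);s=bot.snapshot("wrist")
print(at(s,(191,290),.127,o))
for n in("side",):
    s=bot.snapshot(n);print([ (t,at(s,bot.pinpoint(n,t)[0]["location"],.108)) for t in("valve_peg","valve_axis") if bot.pinpoint(n,t)])
E
```

```text
[0.58485556 0.16456341 0.20394789] 25.925
valve_peg 0.78 [182. 290.] [0.5895 0.181  0.108 ]
valve_axis 0.81 [260. 290.] [0.6025 0.1102 0.108 ]
bearer_goal 0.84 [286. 179.] [0.4926 0.0255 0.0425]
(0.65, ((0.48971793055534363, 0.029956821352243423), (0.05938369780778885, 0.03010002337396145), 54.88142013549805), [[0.4602999985218048, 0.014299999922513962], [0.48489999771118164, -0.003000000026077032], [0.51910001039505, 0.04560000076889992], [0.4945000112056732, 0.06289999932050705]])
[0.58495157 0.16510341 0.20411772] 26.175
valve_peg 0.86 [182. 290.] [0.5894 0.1814 0.108 ]
valve_axis 0.78 [260. 288.] [0.6007 0.1108 0.108 ]
bearer_goal 0.72 [283. 180.] [0.4928 0.0301 0.0425]
(0.9, ((0.49001941084861755, 0.031174272298812866), (0.059370871633291245, 0.030812138691544533), 54.90890884399414), [[0.4602999985218048, 0.015699999406933784], [0.48559999465942383, -0.0020000000949949026], [0.5196999907493591, 0.04659999907016754], [0.4945000112056732, 0.06430000066757202]])
[[-1.81780455e-01  9.83339141e-01  1.96864287e-05]
 [ 9.83339141e-01  1.81780454e-01  2.34211869e-05]
 [ 1.94523619e-05  2.36159499e-05 -1.00000000e+00]]
[0.58949095 0.17868108 0.127     ]
[('valve_peg', array([0.5900895 , 0.18680963, 0.108     ])), ('valve_axis', array([0.59919616, 0.11082517, 0.108     ]))]
```

```bash
python3 -m crank '[[0,0,0,0.027,0.107,0,0],[0,0,0,0,0,-0.2,0],[0,0,0,0,0,-0.25,0],[0,0,0,0,0,-0.25,0],[0,0,0,0,0,-0.2,0],[0,0,0,0,0,-0.1,0],[0,0,0,0,0,-0.05,0],[0,0,0,0,0,0,0]]'|egrep 'eef|force';python3 w.py w11 valve_peg=.108 valve_axis=.108; python3 - <<'E'
from h import *
s=bot.snapshot("wrist");M=np.linalg.inv(np.array(s["mount"]));K=np.array(s["K"])
p=M@np.array([0,0,-.062,1.]);q=K@np.array([p[0],-p[1],-p[2]]);print("pinch px",q[1]/q[2],q[0]/q[2])
a=cv2.imread("pics/w11.png");b=bot.snapshot("side")["img"][100:240,220:370,::-1]
cv2.imwrite("pics/g2.png",np.hstack([a[60:360,80:480],cv2.resize(b,(321,300),interpolation=2)]))
E
```

```text
eef_pos: [0.5892, 0.1818, 0.047]
force: [-0.2, -0.3, 0.7]
grasp_force: 0.0
[0.58924049 0.18179917 0.04698997] 27.725
valve_peg 0.86 [306. 280.] [0.5894 0.1799 0.108 ]
list index out of range
pinch px 303.47493996592533 280.564595968938
```

View pics/g2.png

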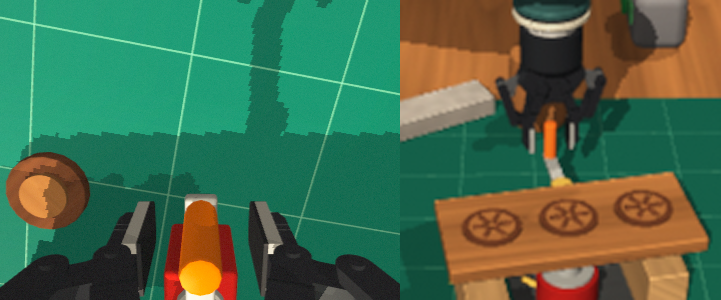

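The peg stands centred between the pads, and the board is unobstructed in the side view for tracking. I'll grip lightly.

```bash
cat > b.py <<'E'
from h import *
def row():
    s=bot.snapshot("side");m=[q for q in bot.cut_out("side","board") if q["confidence"]>.4]
    if not m: return None
    V=np.array(s["view"]);K=np.array(s["K"])
    g=m[0]["region"];ys,xs=np.nonzero(g)
    # bottom front edge: lowest mask pixel per column in mid columns
    cols=range(265,335);e=np.mean([np.nonzero(g[:,c])[0].max() for c in cols if g[:,c].any()]);t=np.mean([np.nonzero(g[:,c])[0].min() for c in cols if g[:,c].any()])
    return round(e,2),round(t,2),round(ys.mean(),2),len(ys)
o=bot.observe();ang=np.arctan2(o["eef_pos"][1]-.1122,o["eef_pos"][0]-.6015)
A=row();t=o["time_s"];B=row();
print("t",t,A,B,"th~",round(ang-np.pi/2-.183,3),"eef",np.round(o["eef_pos"],4),"F",np.round(o["force"],1),"gf",round(o["grasp_force"],1))
E
python3 -m crank '[[0,0,0,0,0,0,-0.4],[0,0,0,0,0,0,-0.6],[0,0,0,0,0,0,-0.9],[0,0,0,0,0,0,-0.9]]' 25 |egrep 'eef|force|width'; python3 b.py
```

```text
eef_pos: [0.589, 0.1816, 0.0466]
force: [-0.7, 0.1, 2.1]
width: 0.0151
grasp_force: 25.0
t 28.525 (np.float64(224.84), np.float64(186.91), np.float64(206.22), 4536) (np.float64(224.2), np.float64(187.24), np.float64(206.32), 4514) th~ -0.004 eef [0.589  0.1816 0.0466] F [-0.7  0.1  2.1] gf 25.0
```

Gripped. I'll open by 0.1 rad, then take small steps.

```bash
python3 -m crank '[[0,0,0.095,-0.0227,-0.005,0,-0.9],[0,0,0.095,-0.0223,-0.0065,0,-0.9],[0,0,0,0,0,0,-0.9]]'|egrep 'width'; python3 b.py; python3 -m crank '[[0,0,0.095,-0.022,-0.0071,0,-0.9],[0,0,0,0,0,0,-0.9],[0,0,0,0,0,0,-0.9]]'|egrep 'width';python3 b.py
```

```text
width: 0.015
t 29.1 (np.float64(224.79), np.float64(186.4), np.float64(206.14), 4596) (np.float64(224.66), np.float64(186.41), np.float64(205.99), 4598) th~ 0.093 eef [0.5823 0.18   0.0467] F [0.9 3.1 1.8] gf 25.1
width: 0.0152
t 29.675 (np.float64(225.03), np.float64(186.49), np.float64(206.19), 4654) (np.float64(224.93), np.float64(186.61), np.float64(206.29), 4639) th~ 0.142 eef [0.579  0.179  0.0466] F [-1.1  5.7  3.1] gf 25.2
```

```bash
python3 -m crank '[[0,0,0.095,-0.0218,-0.006,0,-0.9],[0,0,0,0,0,0,-0.9],[0,0,0,0,0,0,-0.9],[0,0,0,0,0,0,-0.9]]'|egrep 'width'; python3 b.py; python3 -m crank '[[0,0,0.076,-0.017,-0.006,0,-0.9],[0,0,0,0,0,0,-0.9],[0,0,0,0,0,0,-0.9],[0,0,0,0,0,0,-0.9]]'|egrep 'width';python3 b.py
```

```text
width: 0.0153
t 30.375 (np.float64(224.91), np.float64(186.84), np.float64(206.29), 4538) (np.float64(224.81), np.float64(186.53), np.float64(205.94), 4575) th~ 0.191 eef [0.5757 0.1779 0.0465] F [-0.8  4.7  3.8] gf 25.3
width: 0.0152
t 31.075 (np.float64(315.67), np.float64(305.13), np.float64(307.82), 430) (np.float64(224.36), np.float64(186.54), np.float64(206.05), 4509) th~ 0.23 eef [0.5731 0.1769 0.0465] F [-1.8  2.6  3.6] gf 25.3
```

```bash
python3 -m crank '[[0,0,0.076,-0.0168,-0.0072,0,-0.9],[0,0,0,0,0,0,-0.9],[0,0,0,0,0,0,-0.9],[0,0,0,0,0,0,-0.9]]'|egrep 'width'; python3 b.py; python3 -m crank '[[0,0,0.076,-0.0165,-0.0083,0,-0.9],[0,0,0,0,0,0,-0.9],[0,0,0,0,0,0,-0.9],[0,0,0,0,0,0,-0.9]]'|egrep 'width';python3 b.py
```

```text
width: 0.0155
t 31.775 (np.float64(225.01), np.float64(186.69), np.float64(206.32), 4629) (np.float64(224.83), np.float64(186.7), np.float64(206.18), 4570) th~ 0.269 eef [0.5706 0.1758 0.0465] F [-1.   2.9  2.4] gf 25.2
width: 0.0156
t 32.475 (np.float64(225.36), np.float64(185.66), np.float64(206.17), 4765) (np.float64(224.87), np.float64(186.57), np.float64(206.2), 4618) th~ 0.308 eef [0.5681 0.1747 0.0465] F [-1.   2.2  2. ] gf 25.2
```

```bash
python3 -m crank '[[0,0,0.076,-0.0163,-0.009,0,-0.9],[0,0,0,0,0,0,-0.9],[0,0,0,0,0,0,-0.9],[0,0,0,0,0,0,-0.9]]'|egrep 'width'; python3 b.py; python3 -m crank '[[0,0,0.076,-0.0158,-0.0098,0,-0.9],[0,0,0,0,0,0,-0.9],[0,0,0,0,0,0,-0.9],[0,0,0,0,0,0,-0.9]]'|egrep 'width';python3 b.py
```

```text
width: 0.0152
t 33.175 (np.float64(225.39), np.float64(187.54), np.float64(206.9), 4552) (np.float64(226.29), np.float64(187.34), np.float64(207.37), 4628) th~ 0.348 eef [0.5657 0.1733 0.0465] F [-1.2  0.9  2. ] gf 25.2
width: 0.0157
t 33.875 (np.float64(227.74), np.float64(189.73), np.float64(209.14), 4512) (np.float64(227.99), np.float64(190.5), np.float64(209.78), 4480) th~ 0.387 eef [0.5633 0.1719 0.0465] F [-2.9  1.9  3. ] gf 25.2
```

Sinking has started at roughly 10 mm/s. I'll hold here.

```bash
for i in 1 2 3; do python3 -m crank '[[0,0,0,0,0,0,-0.9],[0,0,0,0,0,0,-0.9],[0,0,0,0,0,0,-0.9],[0,0,0,0,0,0,-0.9]]'|egrep 'time';python3 b.py; done
```

```text
time_s: 34.58
t 34.575 (np.float64(231.19), np.float64(192.23), np.float64(212.26), 4641) (np.float64(231.7), np.float64(192.13), np.float64(212.27), 4749) th~ 0.387 eef [0.5633 0.1718 0.0465] F [-1.5  1.7  3. ] gf 25.2
time_s: 35.28
t 35.275 (np.float64(233.1), np.float64(195.2), np.float64(214.68), 4502) (np.float64(234.47), np.float64(194.87), np.float64(215.07), 4712) th~ 0.387 eef [0.5633 0.1718 0.0465] F [-2.5  3.4  3.3] gf 25.2
time_s: 35.98
t 35.975 (np.float64(234.56), np.float64(196.16), np.float64(215.89), 4522) (np.float64(234.89), np.float64(196.07), np.float64(215.95), 4572) th~ 0.387 eef [0.5633 0.1718 0.0465] F [-3.6  3.7  3.7] gf 25.3
```

```bash
cat > r.py <<'E'
from b import *
s=bot.snapshot("side")
for q in bot.cut_out("side","ram")[:2]:
    ys,xs=np.nonzero(q["region"]);print("ram",q["confidence"],len(ys),round(ys.mean(),2),round(xs.mean(),1),ys.min(),ys.max(),xs.min(),xs.max())
g=s["img"].astype(int);
if __name__=="__main__":
  np.save(f"pics/side_{bot.observe()['time_s']:.2f}.npy",s["img"])
  print([g[r,296:300].mean(0).astype(int).tolist() for r in range(222,250)])
E
python3 r.py; python3 -m crank '[[0,0,0.076,-0.0153,-0.0102,0,-0.9],[0,0,0,0,0,0,-0.9],[0,0,0,0,0,0,-0.9],[0,0,0,0,0,0,-0.9]]'|egrep 'time'; python3 r.py
```

```text
t 36.175 (np.float64(186.86), np.float64(174.91), np.float64(179.01), 270) (np.float64(234.56), np.float64(196.39), np.float64(215.95), 4531) th~ 0.387 eef [0.5633 0.1718 0.0465] F [-2.1  2.7  2.9] gf 25.3
[[180, 110, 54], [185, 113, 56], [185, 112, 56], [177, 107, 54], [171, 103, 52], [177, 108, 54], [183, 112, 56], [201, 124, 62], [201, 124, 62], [164, 99, 49], [150, 90, 45], [146, 87, 44], [152, 90, 46], [170, 71, 38], [185, 29, 23], [184, 28, 23], [182, 27, 22], [182, 28, 23], [180, 27, 22], [179, 27, 22], [179, 27, 22], [178, 27, 22], [179, 27, 22], [179, 27, 23], [179, 27, 23], [179, 27, 23], [179, 27, 23], [149, 36, 32]]
time_s: 36.98
t 36.975 (np.float64(235.39), np.float64(195.44), np.float64(215.74), 4750) (np.float64(234.81), np.float64(196.17), np.float64(215.99), 4590) th~ 0.426 eef [0.561  0.1703 0.0465] F [-2.5  3.4  4.4] gf 25.3
ram 0.31 3112 345.39 293.6 285 387 270 318
[[180, 110, 54], [185, 112, 56], [185, 112, 55], [178, 107, 54], [171, 103, 52], [177, 109, 54], [183, 112, 56], [201, 124, 62], [201, 124, 62], [164, 99, 50], [149, 89, 45], [146, 87, 44], [152, 90, 45], [170, 71, 38], [185, 29, 23], [184, 28, 22], [182, 28, 22], [182, 27, 22], [180, 27, 22], [179, 27, 22], [179, 27, 22], [179, 27, 22], [179, 27, 22], [179, 27, 22], [179, 27, 23], [179, 27, 23], [179, 27, 23], [149, 36, 32]]
```

The board rests on both bearers and has stopped moving. I'll now open further in slow 0.035 rad steps so the plate drops away.

```bash
python3 -m crank '[[0,0,0.067,-0.0132,-0.0096,0,-0.9],[0,0,0,0,0,0,-0.9],[0,0,0,0,0,0,-0.9],[0,0,0,0,0,0,-0.9],[0,0,0.067,-0.0129,-0.01,0,-0.9],[0,0,0,0,0,0,-0.9],[0,0,0,0,0,0,-0.9],[0,0,0,0,0,0,-0.9]]'|egrep 'time'; python3 r.py|head -2|cut -c1-300; python3 -m crank '[[0,0,0.067,-0.0125,-0.0105,0,-0.9],[0,0,0,0,0,0,-0.9],[0,0,0,0,0,0,-0.9],[0,0,0,0,0,0,-0.9],[0,0,0.067,-0.0121,-0.0109,0,-0.9],[0,0,0,0,0,0,-0.9],[0,0,0,0,0,0,-0.9],[0,0,0,0,0,0,-0.9]]'|egrep 'time'; python3 r.py|head -2|cut -c1-300; python3 - <<'E'
import numpy as np,glob
f=sorted(glob.glob("pics/side_*.npy"));I=[np.load(x).astype(int) for x in f];print(f)
for k in range(1,len(I)):
    d=abs(I[k]-I[k-1]).max(2);d=d[225:280,235:365];ys,xs=np.nonzero(d>12);print(len(ys),ys.size and (ys.min()+225,ys.max()+225,xs.min()+235,xs.max()+235))
E
```

```text
time_s: 38.28
t 38.275 (np.float64(234.73), np.float64(196.09), np.float64(215.89), 4581) (np.float64(235.0), np.float64(196.09), np.float64(216.02), 4615) th~ 0.493 eef [0.5572 0.1674 0.0466] F [-0.5  5.   2.9] gf 25.3
[[180, 110, 54], [185, 112, 56], [185, 113, 56], [177, 107, 54], [170, 103, 52], [177, 109, 55], [183, 112, 56], [201, 124, 62], [201, 124, 62], [164, 98, 49], [149, 89, 45], [146, 87, 44], [152, 90, 46], [170, 71, 38], [185, 29, 23], [184, 28, 23], [182, 28, 22], [182, 28, 23], [180, 27, 22], [179,
time_s: 39.58
t 39.575 (np.float64(234.7), np.float64(196.16), np.float64(215.95), 4556) (np.float64(234.83), np.float64(196.13), np.float64(215.97), 4581) th~ 0.564 eef [0.5533 0.1642 0.0465] F [-2.3  5.5  4.4] gf 25.3
ram 0.29 937 385.78 194.6 328 419 175 223
['pics/side_36.48.npy', 'pics/side_37.27.npy', 'pics/side_38.58.npy', 'pics/side_39.88.npy']
0 0
0 0
0 0
```

```bash
python3 -m crank '[[0,0,0.067,-0.0119,-0.011,0,-0.9],[0,0,0,0,0,0,-0.9],[0,0,0,0,0,0,-0.9],[0,0,0,0,0,0,-0.9],[0,0,0.067,-0.0117,-0.0112,0,-0.9],[0,0,0,0,0,0,-0.9],[0,0,0,0,0,0,-0.9],[0,0,0,0,0,0,-0.9]]'|egrep 'time'; python3 -m crank '[[0,0,0.067,-0.0113,-0.0115,0,-0.9],[0,0,0,0,0,0,-0.9],[0,0,0,0,0,0,-0.9],[0,0,0,0,0,0,-0.9],[0,0,0.067,-0.011,-0.0118,0,-0.9],[0,0,0,0,0,0,-0.9],[0,0,0,0,0,0,-0.9],[0,0,0,0,0,0,-0.9]]'; python3 b.py
```

```text
time_s: 40.88
time_s: 41.88
eef_pos: [0.5465, 0.1573, 0.0465]
tool_rot: [[-0.784, 0.621, -0.0], [0.621, 0.784, -0.0], [0.0, -0.0, -1.0]]
force: [-2.8, 3.8, 3.9]
width: 0.0155
grasp_force: 25.4
t 41.875 (np.float64(259.4), np.float64(206.68), np.float64(237.63), 2424) (np.float64(234.47), np.float64(196.61), np.float64(215.95), 4502) th~ 0.701 eef [0.5465 0.1573 0.0465] F [-2.8  3.8  3.9] gf 25.4
```

```bash
python3 -m crank '[[0,0,0.076,-0.0122,-0.0143,0,-0.9],[0,0,0,0,0,0,-0.9],[0,0,0,0,0,0,-0.9],[0,0,0,0,0,0,-0.9],[0,0,0,0,0,0,-0.9],[0,0,0,0,0,0,-0.9],[0,0,0,0,0,0,-0.9],[0,0,0,0,0,0,-0.9]]'|egrep 'time'; python3 -m crank '[[0,0,0,0,0,0,-0.9],[0,0,0,0,0,0,-0.9],[0,0,0,0,0,0,-0.9],[0,0,0,0,0,0,-0.9],[0,0,0,0,0,0,-0.9],[0,0,0,0,0,0,-0.9],[0,0,0,0,0,0,-0.9],[0,0,0,0,0,0,-0.9]]';python3 b.py; python3 - <<'E'
from h import *
s=bot.snapshot("wrist");np.save("pics/wr.npy",s["img"]);o=bot.observe()
for q in bot.cut_out("wrist","ram")[:2]:
    ys,xs=np.nonzero(q["region"]);print("ram",q["confidence"],len(ys),ys.min(),ys.max(),xs.min(),xs.max())
for q in bot.cut_out("wrist","board")[:1]:
    ys,xs=np.nonzero(q["region"]);print("board",q["confidence"],len(ys),ys.min(),ys.max(),xs.min(),xs.max())
s=bot.snapshot("side")
for q in bot.pinpoint("side","ram")[:2]: print(q)
E
```

```text
time_s: 43.08
time_s: 44.08
eef_pos: [0.5447, 0.1552, 0.0465]
tool_rot: [[-0.808, 0.589, 0.0], [0.589, 0.808, -0.0], [-0.0, 0.0, -1.0]]
force: [-2.4, 1.6, 3.0]
width: 0.0154
grasp_force: 25.3
t 44.075 (np.float64(234.79), np.float64(196.6), np.float64(216.02), 4497) (np.float64(234.49), np.float64(195.89), np.float64(215.89), 4579) th~ 0.741 eef [0.5447 0.1552 0.0465] F [-2.4  1.6  3. ] gf 25.3
board 0.75 2031 346 416 0 54Traceback (most recent call last):
  File "<stdin>", line 8, in <module>
ValueError: it knows: bearer, bearer_end, bearer_goal, bearer_grip, board, board_center, brush_pot, chisel, gouge, lift, mallet, rosette, stone, stop, valve_axis, valve_peg, wax_tin
```

```bash
python3 -m crank '[[0,0,-0.19,0.03,0.0357,0,-0.9],[0,0,-0.19,0.0334,0.0326,0,-0.9],[0,0,-0.19,0.0365,0.0291,0,-0.9],[0,0,-0.19,0.0392,0.0253,0,-0.9],[0,0,-0.19,0.0415,0.0213,0,-0.9],[0,0,-0.19,0.0435,0.017,0,-0.9],[0,0,0,0,0,0,-0.9]]'|egrep 'time'; python3 b.py; python3 -m crank '[[0,0,-0.095,0.0222,0.0069,0,-0.9],[0,0,-0.076,0.0181,0.0045,0,-0.9],[0,0,0,0,0,0,-0.9]]'|egrep 'time'; python3 b.py
```

```text
time_s: 45.35
t 45.35 (np.float64(234.9), np.float64(196.0), np.float64(215.92), 4615) (np.float64(234.9), np.float64(196.13), np.float64(216.01), 4608) th~ 0.152 eef [0.5782 0.1789 0.0462] F [-3.  -2.5  2.8] gf 25.3
time_s: 45.92
t 45.925 (np.float64(234.29), np.float64(196.13), np.float64(215.81), 4526) (np.float64(234.94), np.float64(196.0), np.float64(215.95), 4614) th~ 0.065 eef [0.5841 0.1806 0.0463] F [-2.2 -4.7  1. ] gf 25.1
```

```bash
for i in 1 2; do python3 -m crank '[[0,0,-0.048,0.0113,0.0025,0,-0.9],[0,0,0,0,0,0,-0.9]]'|egrep 'time|eef|^force'; done; python3 -c "
from h import *
import time
for i in range(1):
  o=bot.observe();F=o['force'];print(F@np.array([.983,.182,0]))"
```

```text
time_s: 46.38
eef_pos: [0.5858, 0.181, 0.0463]
force: [-2.1, -4.4, 1.4]
time_s: 46.62
eef_pos: [0.5875, 0.1814, 0.0463]
force: [-1.1, -4.6, 0.7]
-1.9329647274789323
```

```bash
for i in 1 2 3; do python3 -m crank '[[0,0,-0.03,0.0075,0.0012,0,-0.9],[0,0,0,0,0,0,-0.9]]'|egrep 'time|eef|^force'; done
```

```text
time_s: 46.88
eef_pos: [0.5886, 0.1816, 0.0463]
force: [-2.8, -4.4, 0.8]
time_s: 47.12
eef_pos: [0.5897, 0.1817, 0.0463]
force: [-2.7, -5.3, 1.1]
time_s: 47.38
eef_pos: [0.5908, 0.1819, 0.0463]
force: [-2.3, -5.5, 0.9]
```

```bash
for i in 1 2 3; do python3 -m crank '[[0,0,-0.03,0.0075,0.0012,0,-0.9],[0,0,0,0,0,0,-0.9]]'|egrep 'eef|^force'; done
```

```text
eef_pos: [0.5919, 0.1821, 0.0463]
force: [-2.7, -5.3, 1.5]
eef_pos: [0.5929, 0.1822, 0.0463]
force: [-3.6, -5.2, 1.6]
eef_pos: [0.5938, 0.1824, 0.0462]
force: [-6.1, -5.3, 1.6]
```

```bash
for i in 1 2; do python3 -m crank '[[0,0,-0.02,0.0065,0.001,0,-0.9],[0,0,0,0,0,0,-0.9]]'|egrep 'eef|^force'; done
```

```text
eef_pos: [0.5943, 0.1826, 0.046]
force: [-9.0, -4.2, 3.0]
eef_pos: [0.5951, 0.1827, 0.046]
force: [-11.0, -5.5, 3.5]
```

```bash
python3 -m crank '[[0,0,0,0,0,0,-0.9],[0,0,0,0,0,0,-0.9],[0,0,0.03,-0.0115,-0.002,0,-0.9],[0,0,0.03,-0.0115,-0.002,0,-0.9],[0,0,0,0,0,0,-0.5]]'|egrep 'time|eef|^force'; python3 -m crank '[[0,0,0,0,0,0,-0.3],[0,0,0,0,0,0,0],[0,0,0,0,0,0,0.2],[0,0,0,0,0,0,0.2],[0,0,0,0,0,0.15,0.2],[0,0,0,0,0,0.3,0.2],[0,0,0,0,0,0.3,0.2],[0,0,0,0,0,0.2,0.2]]'; python3 w.py w12 valve_peg=.108 valve_axis=.108
```

```text
time_s: 49.25
eef_pos: [0.5926, 0.1826, 0.0463]
force: [-0.7, -0.9, -0.6]
time_s: 50.25
eef_pos: [0.5934, 0.1827, 0.1934]
tool_rot: [[-0.12, 0.993, 0.003], [0.993, 0.12, 0.001], [0.0, 0.003, -1.0]]
force: [-0.5, -0.3, -0.6]
width: 0.0509
grasp_force: 0.0
[0.59337714 0.18268475 0.19339209] 50.25
valve_peg 0.74 [201. 275.] [0.5883 0.1837 0.108 ]
valve_axis 0.68 [282. 281.] [0.6021 0.1113 0.108 ]
(0.41, ((0.4833207130432129, 0.042408235371112823), (0.012137798592448235, 0.006392402108758688), 52.61005401611328), [[0.4771000146865845, 0.039500001817941666], [0.4821999967098236, 0.035599999129772186], [0.4894999861717224, 0.04529999941587448], [0.484499990940094, 0.04919999837875366]])
```

```bash
python3 b.py; python3 - <<'E'
from fit import *
s=bot.snapshot("top")
for t,z in(("bearer",.085),("board",.103)):
    r=rect("top",s,t,z);print(t,r and (np.round(cv2.boxPoints(r[2]),4).tolist(),r[2][2]))
print(bot.observe()["force"],bot.observe()["time_s"])
print(bot.job_done())
E
```

```text
t 50.45 (np.float64(234.43), np.float64(196.19), np.float64(215.88), 4535) (np.float64(235.16), np.float64(196.04), np.float64(216.05), 4641) th~ -0.065 eef [0.5931 0.1826 0.1905] F [ 0.6 -0.  -0.2] gf 0.0
bearer ([[0.49140000343322754, -0.10899999737739563], [0.505299985408783, -0.1965000033378601], [0.553600013256073, -0.18880000710487366], [0.5396000146865845, -0.10130000114440918]], 9.084845542907715)
board ([[0.45089998841285706, 0.015699999406933784], [0.4738999903202057, -0.1160999983549118], [0.7537000179290771, -0.06729999929666519], [0.7307000160217285, 0.06449999660253525]], 9.894383430480957)
[-0.14419377 -0.64083706  0.29630546] 50.8
the job is handed in; nothing more can be done
None
```

I handed the job in at 50.8 s: the bearer is against the stop, the board came down at about 11 mm/s and rests on both bearers, and the valve is shut snug (about 12 N) and released; I couldn't see the plate under the board, so its dropping clear is inferred from opening the valve to about 0.75 rad for over 2 s.

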